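# Level the counter balance with the offcuts

## Robot

A 7-joint arm with a two-finger parallel gripper is mounted at the origin on a cart in front of the work surface, level with it; the furniture and walls round the work are solid. World frame = base frame: x ahead of the robot, y to its left, z up, the work surface at z = 0. Lengths are in m, angles in rad, forces in N, time in s.
With the tool pointing down it reaches from about 0.4 to 0.85 m from the base axis. Payload 4.5 kg.
Tool frame: the origin (TCP) lies at the very end of the fingers, on their centre line; the grasp point (between the pads) lies 19 mm behind it (r.pinch_z is the distance from the TCP to the grasp point, in m); x points along the fingers, y is the direction in which the jaws open and shut, and the axes are right-handed (so a half turn about x gives the same grasp; the last joint's range is limited). The gripper opens to 88 mm and grips with 3 to 60 N. Pads are 18 mm wide; open, the fingers measure 123 mm over their backs; the gripper's body (75 mm by 187 mm) begins 45 mm behind the grasp point.
Start: joints at [1.36, 0.689, -0.195, 1.565, 0.157, 0.902, -0.215], TCP at [0.152, -0.606, 0.239] pointing down, gripper open.
Joint ranges: [-3.01, 3.01], [-0.46, 2.08], [-1.47, 1.51], [0.13, 2.56], [-1, 4.14], [0.04, 2.09], [-2.66, 2.66]. Speed limits (rad/s): [2.57, 2.57, 3.14, 3.14, 3.14, 3.14, 3.14].

## Interface

Orientations are given as a unit quaternion [x, y, z, w].
In Python, from plant import telemetry, cams, job, r gives the robot as it stands.
- The arm moves only by the tool send_rows, never from a script. Its argument "commands" is one flat list of numbers, 7 for each row, row after row: the shift along the world's x, y, z as a fraction of full scale, then the turn, a rotation vector about the world's x, y, z as a fraction of full scale, then the closure, from 0 (fully open) to 1 (shut). In form: [dx, dy, dz, wx, wy, wz, claw, dx, dy, dz, wx, wy, wz, claw, ...]. A call has 1 to 12 rows; each row shifts and turns the pose as measured when the row begins; what a row does not reach is not made up. Full scale, the value 1, is 250 mm for a shift and 90 degrees for a turn. A row lasts 1/10 s, in which the tool goes at most 50 mm and 8.59 degrees, less where a joint would pass 70% of its speed; a pose out of reach is approached as far as the arm can. A call with a number of a shift or a turn outside -1 to 1 is refused whole. A call with a gripper value outside its range is refused whole. The fingers move at their own pace and stop on an object; "newtons" is the grip in N (left out, the last holds). Time passes only in rows, so rows that do not move let the fingers close. It gives the time, the measured TCP pose, the force and the opening at its end, in the units of the state.
- telemetry.get_state(): the state, without advancing time (a new reading comes with each control period).
- cams.snapshot(name): name is "scene" or "top"; returns a dict with "image" (480x640x3 uint8, blue, green, red), "intrinsics" (3x3 intrinsics, pixels), "k1" (the pictures are not rectified: a ray, as slopes to the right and down, at radius r is drawn at 1 + k1 r^2 times it, then the intrinsics apply), "world_to_cam" (4x4, takes a point from world to camera coordinates). Camera axes: x right, y down, z forward; pixel columns grow to the right and rows downward; lengths in m; the calibration is good to about 2 mm. A picture is of the moment at which its call begins. There is no depth.
- job.finish_job(): hands the job in, once; it reports no verdict.
The state is a dict: "clock": time; "q": joint angles; "qd": joint speeds; "joint_torque": joint torques, N m; "tool_pos": TCP position; "eef_rot": TCP orientation; "contact_force": force on the tool from outside, world axes, zero at the start; "moment": the same for the moment, N m; "opening": opening from 0.0 (shut) to 1.0 (fully open).
Only numpy, scipy, OpenCV 4.12 (cv2) and the standard library are available. Lean on these libraries where they do the work, as an engineer would, in place of code of your own. Each camera call takes 0.05 s, during which the arm holds its last target.

## Task

We are making up two lots of hardwood offcuts of equal weight on the counter balance; the three dark offcuts on its pans have the same section, so their weight goes with their length. Move whichever offcut it takes from the heavy pan to the light one, so that both pans sit level with all three offcuts lying flat on the pans. Leave the pale spare offcut on the worktop where it is.

Things in the scene. Friction and masses are not known exactly. Their poses are not given: they have to be found in the camera images.
- pan_a (a joint): height of pan A above level, m: -0.010 (fully down) to +0.010 (fully up), 0 = level. Pans move straight up and down and stay horizontal, pan B opposite to pan A; only weight counts, not where on a pan it lies. 40 g too much on one pan moves it about 6 mm, 80 g fully down (with light springs). Pan A sinks within the first second
- pan_a_mid (a point): centre of the top face of pan A, the heavy pan at the start: flat rimless steel plate, 184 (x) by 140 (y) mm, 5 mm thick, top 80 mm above the worktop when level. Pan B's centre lies 210 mm away along this pan's -y; z up. A small pointer scale in the gap between the pans reaches 98 mm above the worktop. The balance may stand turned any way round
- pan_b_mid (a point): centre of the top face of pan B, the light pan at the start; same plate, same axes. It carries one offcut on its -x half, its +x half is free. All offcuts lie with their centres about 47 mm to the -x or +x side of their pan's centre
- long_mid (a point): the longest dark hardwood offcut, 48 x 112.5 x 30 mm, 120 g, on the -x half of pan A at the start; lies flat on a pan with its length along the line through the two pans (within 10 deg); point = centre of the block, 15 mm above its underside; x across its 48 mm width, y along its length, z up
- middle_mid (a point): the middle dark hardwood offcut, 48 x 75 x 30 mm, 80 g, on the +x half of pan A or on pan B; lies flat on a pan with its length along the line through the two pans (within 10 deg); point = centre of the block, 15 mm above its underside; x across its 48 mm width, y along its length, z up
- short_mid (a point): the shortest dark hardwood offcut, 48 x 37.5 x 30 mm, 40 g, on the +x half of pan A or on pan B; lies flat on a pan with its length along the line through the two pans (within 10 deg); point = centre of the block, 15 mm above its underside; x across its 48 mm width, y along its length, z up
- spare_mid (a point): pale, flat spare offcut lying on the worktop to the right of the balance, beyond a clamp bar, 62 x 95 x 20 mm, not part of the job; point = its centre, 10 mm above the worktop. Not to be touched either: two aluminium clamp bars of the room cross over the worktop along x at y = -0.18 and y = +0.47 m, 25 mm wide, between 0.13 and 0.19 m high; the balance stands between them
There are look-alikes about, which are no part of the job. What is shaped like the part that bears short_mid but blue or turquoise is not meant.

How it is judged:
At the end, for the whole second after the job is handed in: The balance is level (pan A within 4 mm of its level height) and still, the long offcut lies flat on one pan and the middle and short offcuts lie flat on the other (tilt under 0.18 rad, centres within 85 mm in x and 65 mm in y of the pan's centre) (value of joint pan_a between -0.004 and 0.004 m and velocity of joint pan_a between -0.01 and 0.01 m/s and ((z of long_mid in the frame of pan_a_mid between 0.01 and 0.02 m and x of long_mid in the frame of pan_a_mid between -0.085 and 0.085 m and y of long_mid in the frame of pan_a_mid between -0.065 and 0.065 m and z of middle_mid in the frame of pan_b_mid between 0.01 and 0.02 m and x of middle_mid in the frame of pan_b_mid between -0.085 and 0.085 m and y of middle_mid in the frame of pan_b_mid between -0.065 and 0.065 m and z of short_mid in the frame of pan_b_mid between 0.01 and 0.02 m and x of short_mid in the frame of pan_b_mid between -0.085 and 0.085 m and y of short_mid in the frame of pan_b_mid between -0.065 and 0.065 m) or (z of long_mid in the frame of pan_b_mid between 0.01 and 0.02 m and x of long_mid in the frame of pan_b_mid between -0.085 and 0.085 m and y of long_mid in the frame of pan_b_mid between -0.065 and 0.065 m and z of middle_mid in the frame of pan_a_mid between 0.01 and 0.02 m and x of middle_mid in the frame of pan_a_mid between -0.085 and 0.085 m and y of middle_mid in the frame of pan_a_mid between -0.065 and 0.065 m and z of short_mid in the frame of pan_a_mid between 0.01 and 0.02 m and x of short_mid in the frame of pan_a_mid between -0.085 and 0.085 m and y of short_mid in the frame of pan_a_mid between -0.065 and 0.065 m)) and angle between each of long_mid, middle_mid, short_mid's own z axis and vertical below 0.18 rad); the robot touches nothing.
It fails at once if the pale spare offcut is moved by more than 30 mm (distance of spare_mid from where it was at the start of the episode above 0.03 m).
It also fails if it takes over 38 s, if anything falls off the work surface, if the arm or the gripper's body presses on something with over 40 N, if the wrist force passes 120 N, or if a joint passes its speed limit or range.

## Working session

There is one attempt and no reset: what is moved stays moved. The work goes in short steps, Python scripts to look and compute and a tool call to move; the robot and the scene stay as the last step left them, time stands still between calls to the robot, and variables do not carry over. Pictures are saved under pics/ and viewed, and the job is handed in when it is done.

Besides the shell and the picture viewer there is one more tool, called after "Request:" as name(argument=value, ...) on one line, values as JSON. send_rows: Moves the arm, as the interface text tells. Its arguments: {"type":"object","properties":{"commands":{"type":"array"},"newtons":{"type":"number"}},"required":["commands"]}

```bash
ls; mkdir -p pics; python3 - <<'E'
from plant import telemetry,cams,job,r
import cv2,numpy as np
s=telemetry.get_state(); print({k:np.round(v,3) for k,v in s.items()}, r.pinch_z)
for n in("scene","top"):
    d=cams.snapshot(n); cv2.imwrite(f"pics/{n}0.png",d["image"]); print(n,d["intrinsics"],d["k1"],np.round(d["world_to_cam"],4).tolist())
E
```

```text
pics
{'clock': np.float64(0.0), 'q': array([ 1.36 ,  0.69 , -0.194,  1.566,  0.157,  0.902, -0.215]), 'qd': array([ 0.001, -0.001,  0.   , -0.001,  0.   , -0.001, -0.001]), 'joint_torque': array([ 0.0000e+00, -5.2757e+01, -1.2670e+00, -1.5343e+01, -5.3000e-02,
        7.0000e-03,  0.0000e+00]), 'tool_pos': array([ 0.151, -0.606,  0.238]), 'eef_rot': array([-0.702, -0.087,  0.702, -0.086]), 'contact_force': array([-0.641,  0.273, -0.553]), 'moment': array([-0.012,  0.027,  0.073]), 'opening': np.float64(1.0)} 0.0187
scene [[448.91609108   0.         316.68341767]
 [  0.         448.91609108 239.47409713]
 [  0.           0.           1.        ]] -0.06317766583129891 [[-0.8833, -0.4688, 0.0075, 0.441], [-0.2801, 0.5149, -0.8102, 0.2175], [0.376, -0.7177, -0.5861, 0.6995], [0.0, 0.0, 0.0, 1.0]]
top [[502.36986371   0.         320.79037519]
 [  0.         502.36986371 239.20138135]
 [  0.           0.           1.        ]] -0.10367949891671836 [[-0.0088, -0.9998, 0.0154, 0.0033], [-0.9914, 0.0068, -0.1303, 0.5196], [0.1302, -0.0164, -0.9914, 1.1088], [0.0, 0.0, 0.0, 1.0]]
```

View pics/scene0.png

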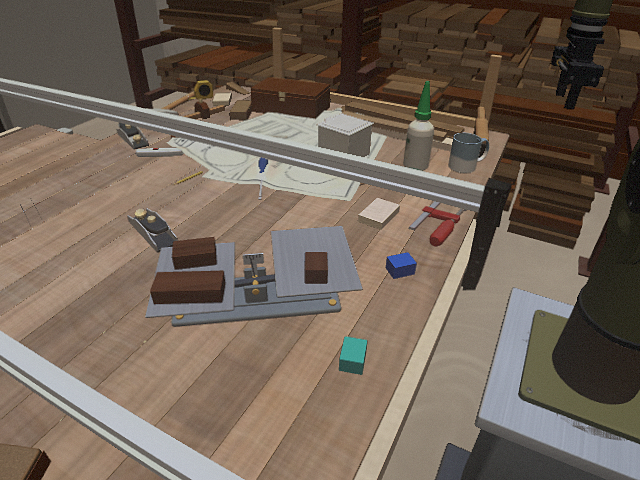

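View pics/top0.png

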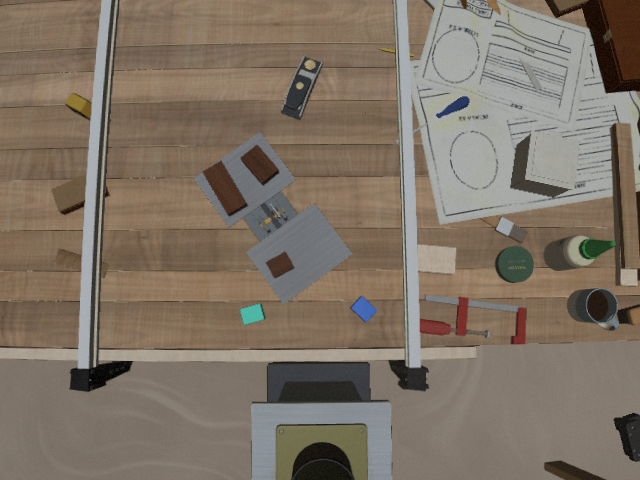

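The top view shows pan A (far, upper left) carrying the long block at about (225,188) and the middle block at (260,165). Pan B carries the short block at (280,265). The blue block at (363,308) and the turquoise block at (252,314) on the worktop are look-alikes. A holds 120+80 g and B holds 40 g, so I move the middle block from A to B's free +x half. First I'll raise the arm while pan A settles.

Request:
send_rows(commands=[0,0,0.2,0,0,0,0,0,0,0.2,0,0,0,0,0,0,0.2,0,0,0,0,0.1,0.1,0,0,0,0,0,0.1,0.1,0,0,0,0,0,0.1,0.1,0,0,0,0,0,0.1,0.1,0,0,0,0,0,0,0,0,0,0,0,0,0,0,0,0,0,0,0])

```text
clock: 1.0
tool_pos: [0.2516, -0.4991, 0.3898]
eef_rot: [-0.701, -0.089, 0.703, -0.082]
contact_force: [-0.5, -1.1, -0.0]
opening: 0.995
```

```bash
cat > h.py <<'E'
from plant import telemetry,cams,job,r
import cv2,numpy as np
def norm(d,px):
    K=d["intrinsics"];px=np.atleast_2d(px).astype(float)
    p=(px-[K[0,2],K[1,2]])/[K[0,0],K[1,1]]
    u=p.copy()
    for _ in range(20): u=p/(1+d["k1"]*(u**2).sum(1,keepdims=True))
    return u
def onplane(d,px,z):
    u=norm(d,px);M=np.array(d["world_to_cam"]);R=M[:3,:3];c=-R.T@M[:3,3]
    v=np.c_[u,np.ones(len(u))]@R
    return c+v*((z-c[2])/v[:,2])[:,None]
def proj(d,P):
    M=np.array(d["world_to_cam"]);q=np.atleast_2d(P)@M[:3,:3].T+M[:3,3];u=q[:,:2]/q[:,2:]
    u=u*(1+d["k1"]*(u**2).sum(1,keepdims=True));K=d["intrinsics"]
    return u*[K[0,0],K[1,1]]+[K[0,2],K[1,2]]
E
python3 - <<'E'
from h import *
s=telemetry.get_state();print(s["clock"],s["tool_pos"],s["eef_rot"])
a=cams.snapshot("top");b=cams.snapshot("scene")
import pickle;pickle.dump((a,b),open("s1.pkl","wb"))
A=cv2.resize(a["image"][125:310,185:360],None,fx=3.2,fy=3.2,interpolation=cv2.INTER_CUBIC)
B=cv2.resize(b["image"][215:330,140:370],None,fx=3.4,fy=3.4,interpolation=cv2.INTER_CUBIC)
cv2.imwrite("pics/a1.png",A);cv2.imwrite("pics/b1.png",B)
print((b["world_to_cam"][:3,:3].T@-b["world_to_cam"][:3,3]),(a["world_to_cam"][:3,:3].T@-a["world_to_cam"][:3,3]))
E
```

```text
1.0 [ 0.25160684 -0.49912651  0.38976467] [-0.70119927 -0.08889436  0.70262798 -0.0820445 ]
[0.18750249 0.59680889 0.58294411] [0.37084092 0.01802878 1.16691597]
```

View pics/a1.png

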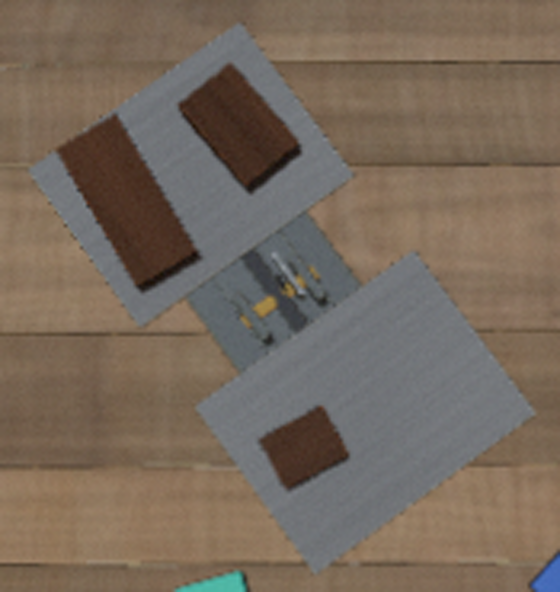

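View pics/b1.png

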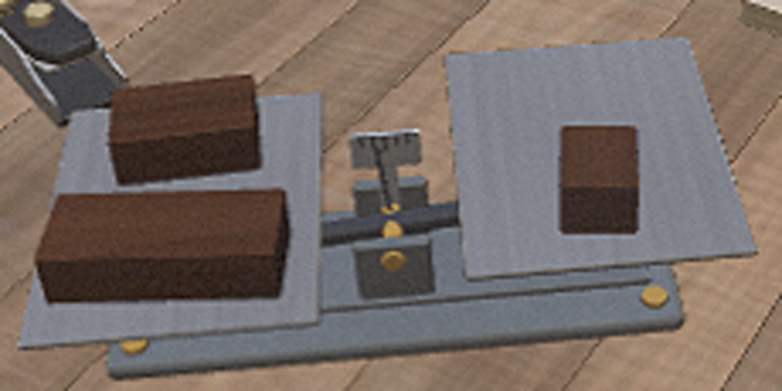

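Crop a1 shows the long block at crop (128,200), the middle at (240,125) and the short at (303,447). All three are brown and dark. Pan B's right half is free. Now I'll measure the block top faces and the pan corners.

```bash
python3 - <<'E'
from h import *
import pickle
a,b=pickle.load(open("s1.pkl","rb"))
im=cv2.resize(a["image"],None,fx=4,fy=4,interpolation=cv2.INTER_CUBIC)
h=cv2.cvtColor(im,cv2.COLOR_BGR2HSV)
for n,(x,y) in dict(long=(128,200),mid=(235,120),short=(303,447)).items():
    print(n,h[int((125+y/3.2)*4),int((185+x/3.2)*4)])
hsv=h
m=((h[...,1]>90)&(h[...,2]>52)&(h[...,2]<110)&((h[...,0]<15)|(h[...,0]>170))).astype(np.uint8)
roi=np.zeros_like(m);roi[125*4:310*4,185*4:360*4]=1
m=cv2.morphologyEx(m*roi,cv2.MORPH_CLOSE,np.ones((5,5)));m=cv2.morphologyEx(m,cv2.MORPH_OPEN,np.ones((9,9)))
cs,_=cv2.findContours(m,cv2.RETR_EXTERNAL,cv2.CHAIN_APPROX_NONE)
vis=im.copy()
for c in cs:
    if cv2.contourArea(c)<2000: continue
    R=cv2.minAreaRect(c);bx=cv2.boxPoints(R)
    cv2.polylines(vis,[bx.astype(int)],True,(0,255,0),1)
    px=(bx+.5)/4-.5
    z=.10 if R[0][1]<4*225 else .12
    W=onplane(a,px,z)
    e=[np.linalg.norm(W[1]-W[0]),np.linalg.norm(W[2]-W[1])]
    L=W[2]-W[1] if e[1]>e[0] else W[1]-W[0]
    print("c",np.round(W.mean(0),4),"dims",np.round(e,4),"long dir deg",np.degrees(np.arctan2(L[1],L[0]))%180, (e[0]-0))
def cr(p): return np.array(p)/3.2+[185,125]-.34
PA=cr([(240,23),(354,175),(141,325),(29,171)]);PB=cr([(413,252),(535,411),(316,571),(198,408)])
for P,z in((PA,.07),(PB,.09)):
    W=onplane(a,P,z);d=[np.linalg.norm(W[(i+1)%4]-W[i]) for i in range(4)]
    y=(W[0]-W[1]+W[3]-W[2]);print("pan",np.round(W.mean(0),4),np.round(d,4),"ydeg",np.degrees(np.arctan2(y[1],y[0])))
PAs=np.array([(320,93),(320,323),(20,347),(68,115)])/3.4+[140,215]-.35
PBs=np.array([(446,56),(688,39),(757,253),(466,278)])/3.4+[140,215]-.35
for P,z in((PAs,.07),(PBs,.09)):
    W=onplane(b,P,z);print("scene pan",np.round(W.mean(0),4),[round(np.linalg.norm(W[(i+1)%4]-W[i]),4) for i in range(4)])
cv2.imwrite("pics/v.png",vis[500:1240,740:1440])
from scipy.spatial.transform import Rotation as Ro
M=Ro.from_quat(telemetry.get_state()["eef_rot"]).as_matrix();print(np.round(M,3),"jaw deg",np.degrees(np.arctan2(M[1,1],M[0,1])))
E
```

```text
long [ 11 139  77]
mid [ 10 136  60]
short [ 11 111  76]
c [0.456 0.087 0.12 ] dims [0.0463 0.0371] long dir deg 117.89554717352578 0.04633639708750236
c [0.6275 0.2109 0.1   ] dims [0.0476 0.114 ] long dir deg 30.71355366745331 0.04763929695549428
c [0.679  0.1345 0.1   ] dims [0.0485 0.0754] long dir deg 39.53758569070848 0.048452036610548456
pan [0.6534 0.1701 0.07  ] [0.1381 0.1812 0.1368 0.1822] ydeg 36.146936894725336
pan [0.4834 0.0475 0.09  ] [0.1366 0.1817 0.1354 0.1801] ydeg 36.29163351451629
scene pan [0.6548 0.1686 0.07  ] [np.float64(0.1855), np.float64(0.1391), np.float64(0.1813), np.float64(0.1403)]
scene pan [0.484  0.0453 0.09  ] [np.float64(0.1389), np.float64(0.1838), np.float64(0.1393), np.float64(0.1837)]
[[-0.002  0.239 -0.971]
 [ 0.01  -0.971 -0.239]
 [-1.    -0.01   0.   ]] jaw deg -76.1767629720244
```

View pics/v.png

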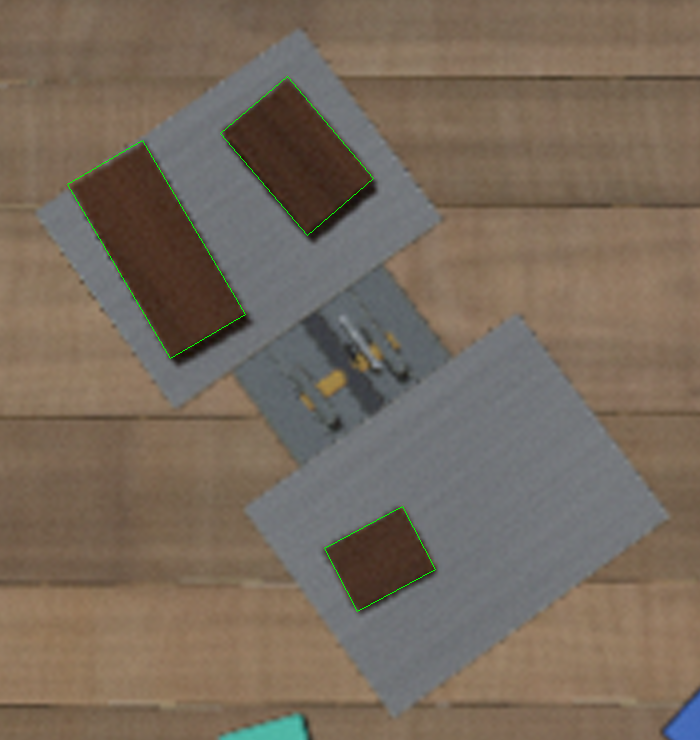

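Request:
send_rows(commands=[0.107,0.158,0,0,0,0.024,0.2,0.107,0.158,0,0,0,0.024,0.2,0.107,0.158,0,0,0,0.024,0.2,0.107,0.158,0,0,0,0.024,0.2,0.107,0.158,0,0,0,0.024,0.2,0.107,0.158,0,0,0,0.024,0.2,0.107,0.158,0,0,0,0.024,0.2,0.107,0.158,0,0,0,0.024,0.2,0.107,0.158,0,0,0,0.024,0.2,0.107,0.158,0,0,0,0.024,0.2,0.107,0.158,0,0,0,0.024,0.2,0.107,0.158,0,0,0,0.024,0.2], newtons=15)

```text
clock: 2.3
tool_pos: [0.5698, -0.0336, 0.3863]
eef_rot: [-0.665, -0.228, 0.673, -0.228]
contact_force: [0.1, -1.0, -0.4]
opening: 0.8
```

```bash
cat >> h.py <<'E'
from scipy.spatial.transform import Rotation as Ro
def st(tx,ty,tz,jaw):
    s=telemetry.get_state();p=s["tool_pos"];M=Ro.from_quat(s["eef_rot"]).as_matrix()
    j=np.degrees(np.arctan2(M[1,1],M[0,1]))
    # full rotvec to point straight down with given jaw
    c,sn=np.cos(np.radians(jaw)),np.sin(np.radians(jaw))
    x=np.array([0,0,-1.]);y=np.array([c,sn,0]);T=np.c_[x,y,np.cross(x,y)]
    w=Ro.from_matrix(T@M.T).as_rotvec()/(np.pi/2)
    print(round(float(s["clock"]),2),np.round(p,4),"jaw",round(j,2),"open",s["opening"],"F",np.round(s["contact_force"],2),"q",np.round(s["q"],2))
    print("shift",np.round((np.array([tx,ty,tz])-p)/.25,4),"turn",np.round(w,4))
E
python3 -c "
from h import *
st(.679,.1345,.15,-50.5)"
```

```text
2.3 [ 0.5698 -0.0336  0.3863] jaw -52.39 open 0.800150265331704 F [ 0.08 -1.05 -0.38] q [ 0.24  0.5  -0.44  1.49  0.22  1.21 -1.15]
shift [ 0.4368  0.6722 -0.9454] turn [ 0.003  -0.0065  0.0209]
```

Request:
send_rows(commands=[0.088,0.135,-0.08,0,0,0.005,0.22,0.088,0.135,-0.08,0,0,0.005,0.22,0.088,0.135,-0.08,0,0,0.005,0.22,0.088,0.135,-0.08,0,0,0.005,0.22,0.088,0.135,-0.08,0,0,0.005,0.22,0,0,-0.13,0,0,0,0.22,0,0,-0.13,0,0,0,0.22,0,0,-0.13,0,0,0,0.22,0,0,-0.1,0,0,0,0.22,0,0,0,0,0,0,0.22])

```text
clock: 3.3
tool_pos: [0.6914, 0.1333, 0.1479]
eef_rot: [-0.662, -0.234, 0.67, -0.239]
contact_force: [-0.1, -0.2, -1.1]
opening: 0.781
```

```bash
python3 -c "
from h import *
st(.679,.1345,.076,-50.5)"
```

```text
3.3 [0.6914 0.1333 0.1479] jaw -50.9 open 0.781094471200963 F [-0.07 -0.21 -1.09] q [-0.09  0.92 -0.36  1.36  0.37  0.94 -1.43]
shift [-0.0498  0.005  -0.2875] turn [ 0.0061 -0.0055  0.0044]
```

Request:
send_rows(commands=[-0.05,0.005,0,0.006,-0.006,0.004,0.22,0,0,0,0,0,0,0.22])

```text
clock: 3.5
tool_pos: [0.6802, 0.1316, 0.1476]
eef_rot: [0.666, 0.237, -0.666, 0.238]
contact_force: [-0.9, -0.4, 0.2]
opening: 0.78
```

```bash
python3 -c "
from h import *
st(.679,.1345,.077,-50.5)
b=cams.snapshot('scene');cv2.imwrite('pics/b2.png',cv2.resize(b['image'][150:340,100:370],None,fx=2.9,fy=2.9))
"
```

```text
3.5 [0.6802 0.1316 0.1476] jaw -50.77 open 0.7801109729505075 F [-0.91 -0.42  0.16] q [-0.08  0.9  -0.37  1.41  0.37  0.9  -1.44]
shift [-0.0046  0.0116 -0.2824] turn [0.0009 0.0006 0.0029]
```

View pics/b2.png

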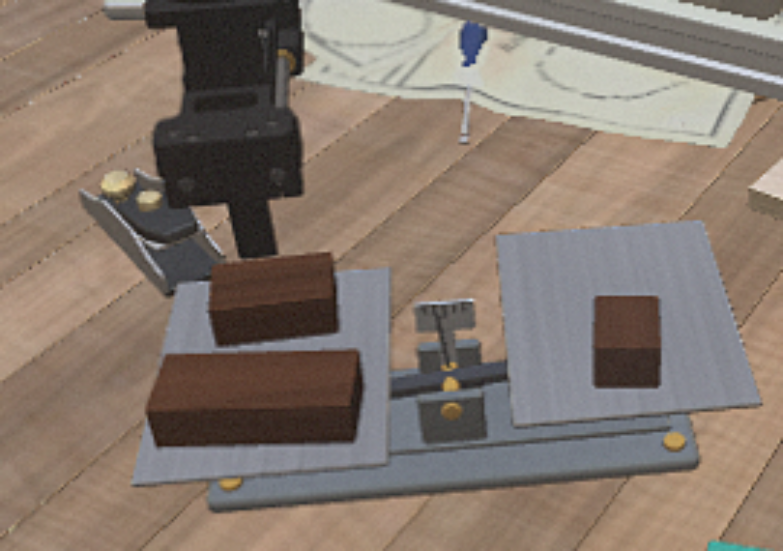

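The arm hangs above the middle block, at crop (270,280). The pans are clear. Next is a staged descent.

Request:
send_rows(commands=[-0.005,0.012,-0.07,0,0,0.003,0.22,0,0,-0.07,0,0,0,0.22,0,0,0,0,0,0,0.22])

```text
clock: 3.85
tool_pos: [0.6857, 0.1329, 0.1161]
eef_rot: [0.67, 0.236, -0.662, 0.239]
contact_force: [0.1, 0.5, -0.3]
opening: 0.782
```

```bash
python3 -c "
from h import *
st(.679,.1345,.077,-50.5)
b=cams.snapshot('top');cv2.imwrite('pics/a2.png',cv2.resize(b['image'][110:310,165:360],None,fx=2.9,fy=2.9))
"
```

```text
3.85 [0.6857 0.1329 0.1161] jaw -50.77 open 0.7815952882894357 F [ 0.14  0.53 -0.35] q [-0.09  0.94 -0.35  1.42  0.39  0.83 -1.45]
shift [-0.0269  0.0063 -0.1566] turn [0.0004 0.0081 0.003 ]
```

View pics/a2.png

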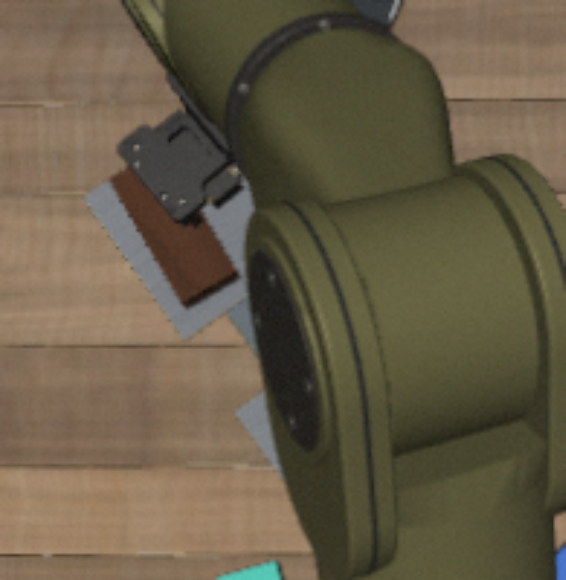

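Request:
send_rows(commands=[-0.03,0.008,-0.05,0,0.008,0.003,0.22,-0.01,0,-0.05,0,0,0,0.22,0,0,0,0,0,0,0.22])

```text
clock: 4.2
tool_pos: [0.6773, 0.1356, 0.0922]
eef_rot: [0.667, 0.239, -0.664, 0.239]
contact_force: [0.2, -0.2, 0.1]
opening: 0.779
```

```bash
python3 -c "
from h import *
st(.679,.1345,.075,-50.5)
"
```

```text
4.2 [0.6773 0.1356 0.0922] jaw -50.53 open 0.7794239104348561 F [ 0.24 -0.21  0.08] q [-0.09  0.97 -0.34  1.45  0.4   0.79 -1.47]
shift [ 0.0069 -0.0044 -0.0686] turn [-0.0005  0.0026  0.0004]
```

Request:
send_rows(commands=[0,-0.004,-0.035,0,0,0,0.22,0,0,-0.03,0,0,0,0.22,0,0,0,0,0,0,0.22])

```text
clock: 4.5
tool_pos: [0.6772, 0.1346, 0.0744]
eef_rot: [0.667, 0.239, -0.664, 0.239]
contact_force: [0.2, 0.4, 0.2]
opening: 0.78
```

```bash
python3 -c "
from h import *
st(.679,.1345,.075,-50.5)
b=cams.snapshot('scene');cv2.imwrite('pics/b3.png',cv2.resize(b['image'][150:340,100:370],None,fx=2.9,fy=2.9))
"
```

```text
4.5 [0.6772 0.1346 0.0744] jaw -50.51 open 0.7801978446973636 F [0.18 0.45 0.16] q [-0.1   0.99 -0.34  1.46  0.41  0.76 -1.47]
shift [ 0.0072 -0.0004  0.0023] turn [-0.0005  0.0026  0.0001]
```

View pics/b3.png

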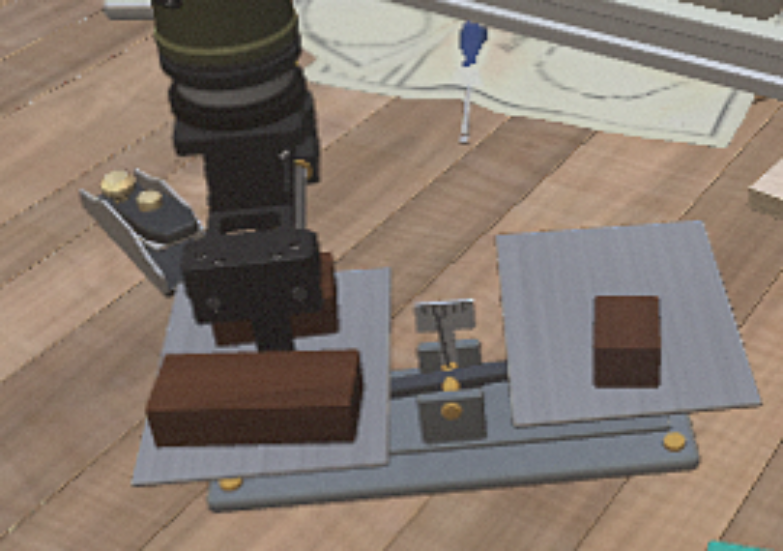

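The finger at crop (275,335) sits between the long and middle blocks, straddling the middle one. I'll close the gripper.

Request:
send_rows(commands=[0,0,0,0,0,0,0.5,0,0,0,0,0,0,0.7,0,0,0,0,0,0,0.7,0,0,0,0,0,0,0.7,0,0,0,0,0,0,0.7], newtons=15)

```text
clock: 5.05
tool_pos: [0.6783, 0.1347, 0.0759]
eef_rot: [0.668, 0.238, -0.663, 0.239]
contact_force: [-0.5, -0.8, -0.9]
opening: 0.547
```

```bash
python3 -c "
from h import *
st(.679,.1345,.075,-50.5)
"
```

```text
5.05 [0.6783 0.1347 0.0759] jaw -50.54 open 0.5469226631600467 F [-0.5  -0.84 -0.89] q [-0.1   0.99 -0.34  1.46  0.41  0.76 -1.47]
shift [ 0.0027 -0.0006 -0.0037] turn [-0.0008  0.0042  0.0005]
```

The opening of 48.1 mm matches the block's 48 mm width. Now lift.

Request:
send_rows(commands=[0,0,0.05,0,0,0,0.7,0,0,0.08,0,0,0,0.7,0,0,0.1,0,0,0,0.7,0,0,0.1,0,0,0,0.7,0,0,0.05,0,0,0,0.7,0,0,0,0,0,0,0.7,0,0,0,0,0,0,0.7])

```text
clock: 5.75
tool_pos: [0.6774, 0.1347, 0.1773]
eef_rot: [0.668, 0.239, -0.663, 0.239]
contact_force: [0.5, -1.0, -1.5]
opening: 0.542
```

```bash
python3 -c "
from h import *
st(.513,.006,.165,-52)
b=cams.snapshot('scene');cv2.imwrite('pics/b4.png',cv2.resize(b['image'][150:340,100:370],None,fx=2.9,fy=2.9))
"
```

```text
5.75 [0.6774 0.1347 0.1773] jaw -50.51 open 0.5415041090662108 F [ 0.5  -1.04 -1.5 ] q [-0.08  0.86 -0.38  1.4   0.36  0.94 -1.43]
shift [-0.6575 -0.5149 -0.0492] turn [-0.001   0.0041 -0.0165]
```

View pics/b4.png

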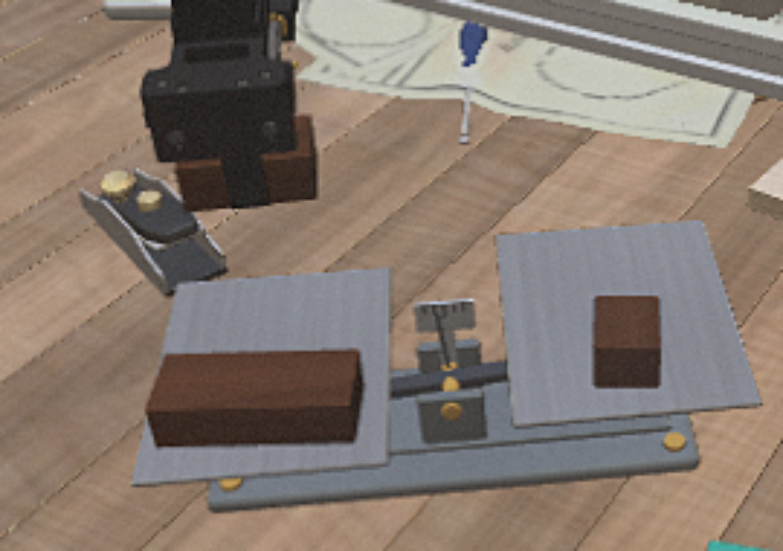

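The middle block is held flat at crop (245,165). Pan A is still down, as expected. I'll carry it to above pan B's free half.

Request:
send_rows(commands=[-0.05,-0.04,0,0,0,-0.002,0.7,-0.085,-0.067,0,0,0,-0.002,0.7,-0.085,-0.067,0,0,0,-0.002,0.7,-0.085,-0.067,0,0,0,-0.002,0.7,-0.085,-0.067,0,0,0,-0.002,0.7,-0.085,-0.067,0,0,0,-0.002,0.7,-0.085,-0.067,0,0,0,-0.002,0.7,-0.06,-0.045,0,0,0,-0.002,0.7,0,0,0,0,0,0,0.7])

```text
clock: 6.7
tool_pos: [0.5084, 0.0082, 0.166]
eef_rot: [-0.664, -0.232, 0.673, -0.229]
contact_force: [0.4, 0.2, -1.0]
opening: 0.546
```

```bash
python3 -c "
from h import *
st(.513,.006,.12,-52)
"
```

```text
6.7 [0.5084 0.0082 0.166 ] jaw -51.94 open 0.545505292070483 F [ 0.43  0.2  -0.96] q [ 0.12  0.67 -0.37  1.97  0.41  0.59 -1.43]
shift [ 0.0184 -0.009  -0.1841] turn [ 0.0001 -0.0093 -0.0007]
```

Request:
send_rows(commands=[0.018,-0.009,-0.05,0,-0.009,0,0.7,0,0,-0.07,0,0,0,0.7,0,0,-0.06,0,0,0,0.7,0,0,0,0,0,0,0.7])

```text
clock: 7.1
tool_pos: [0.5156, 0.0083, 0.118]
eef_rot: [0.669, 0.232, -0.668, 0.23]
contact_force: [-1.4, -0.4, -1.0]
opening: 0.544
```

```bash
python3 -c "
from h import *
st(.513,.006,.098,-52)
b=cams.snapshot('scene');cv2.imwrite('pics/b5.png',cv2.resize(b['image'][150:340,100:370],None,fx=2.9,fy=2.9))
"
```

```text
7.1 [0.5156 0.0083 0.118 ] jaw -51.87 open 0.5440274234621194 F [-1.36 -0.38 -0.97] q [ 0.08  0.75 -0.3   2.    0.47  0.46 -1.48]
shift [-0.0106 -0.0091 -0.0799] turn [-0.0017  0.0009 -0.0014]
```

View pics/b5.png

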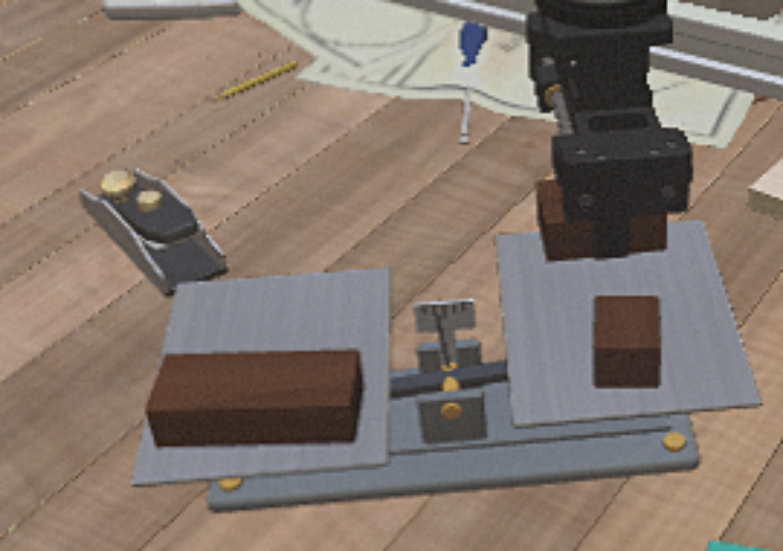

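The held block at crop (600,230) is over the free half of pan B, clear of the short block at (627,340). I'll lower it until pan B follows it down to about level.

Request:
send_rows(commands=[-0.008,-0.009,-0.035,0,0,0,0.7,0,0,-0.035,0,0,0,0.7,0,0,-0.025,0,0,0,0.7,0,0,-0.015,0,0,0,0.7,0,0,0,0,0,0,0.7])

```text
clock: 7.65
tool_pos: [0.5162, 0.0075, 0.0901]
eef_rot: [0.671, 0.232, -0.666, 0.231]
contact_force: [-0.6, 0.1, -0.6]
opening: 0.543
```

```bash
python3 -c "
from h import *
st(.513,.006,.0865,-52)
b=cams.snapshot('scene');cv2.imwrite('pics/b6.png',cv2.resize(b['image'][150:340,100:370],None,fx=2.9,fy=2.9))
"
```

```text
7.65 [0.5162 0.0075 0.0901] jaw -51.82 open 0.5432156040653586 F [-0.63  0.07 -0.64] q [ 0.06  0.8  -0.26  2.01  0.5   0.38 -1.5 ]
shift [-0.0127 -0.0058 -0.0145] turn [-0.0028  0.004  -0.0021]
```

View pics/b6.png

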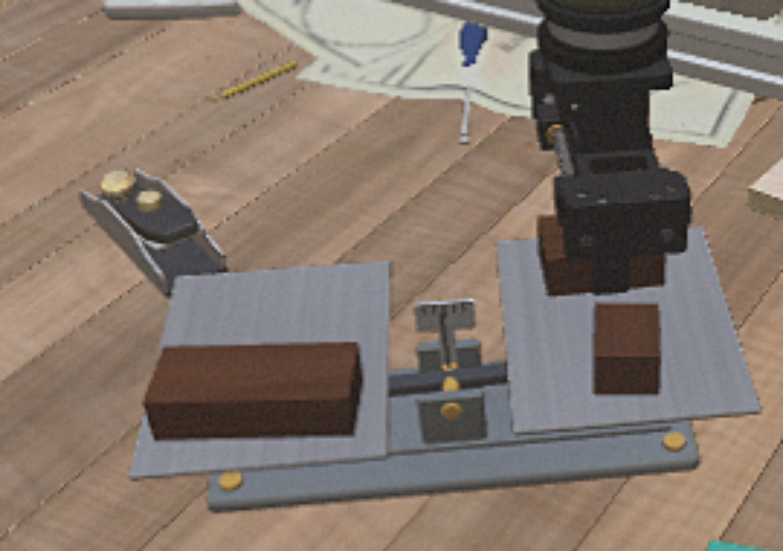

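Pan B has come down with the block and pan A has risen. I'll go about 3 mm lower, then release.

Request:
send_rows(commands=[0,0,-0.013,0,0,0,0.7,0,0,0,0,0,0,0.7,0,0,0,0,0,0,0.42,0,0,0,0,0,0,0.35,0,0,0,0,0,0,0.25,0,0,0,0,0,0,0.25,0,0,0,0,0,0,0.25])

```text
clock: 8.4
tool_pos: [0.5172, 0.0075, 0.088]
eef_rot: [0.672, 0.232, -0.665, 0.231]
contact_force: [-0.2, 0.1, 0.3]
opening: 0.752
```

```bash
python3 -c "
from h import *
st(.513,.006,.0865,-52)
b=cams.snapshot('scene');cv2.imwrite('pics/b7.png',cv2.resize(b['image'][150:340,100:370],None,fx=2.9,fy=2.9))
"
```

```text
8.4 [0.5172 0.0075 0.088 ] jaw -51.83 open 0.7522827058811148 F [-0.23  0.1   0.34] q [ 0.05  0.8  -0.25  2.01  0.51  0.38 -1.51]
shift [-0.0168 -0.006  -0.0061] turn [-0.003   0.0058 -0.0019]
```

View pics/b7.png

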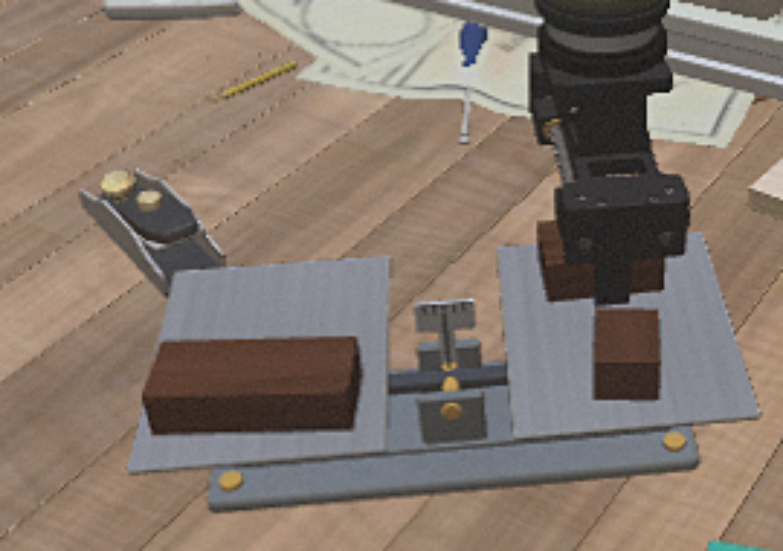

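The block is released and the pans look level. The finger at (612,285) clears the short block. I'll retreat straight up, then away.

Request:
send_rows(commands=[0,0,0.03,0,0,0,0.25,0,0,0.05,0,0,0,0.25,0,0,0.08,0,0,0,0.25,0,0,0.12,0,0,0,0.25,0,0,0.16,0,0,0,0.25,0,0,0.18,0,0,0,0.25,0,0,0.18,0,0,0,0.25,0,0,0.18,0,0,0,0.25,0,0,0.18,0,0,0,0.25,0,0,0,0,0,0,0.25])

```text
clock: 9.45
tool_pos: [0.5123, 0.008, 0.3937]
eef_rot: [0.671, 0.233, -0.665, 0.231]
contact_force: [0.5, -0.1, -0.2]
opening: 0.751
```

Request:
send_rows(commands=[-0.03,-0.16,0.05,0,0,0,0.25,-0.03,-0.16,0.05,0,0,0,0.25,-0.05,-0.16,0,0,0,0,0.25,-0.05,-0.16,0,0,0,0,0.25,-0.05,-0.16,0,0,0,0,0.25,-0.05,-0.16,0,0,0,0,0.25,-0.05,-0.16,0,0,0,0,0.25,-0.05,-0.16,0,0,0,0,0.25,-0.05,-0.16,0,0,0,0,0.25,-0.05,-0.16,0,0,0,0,0.25,-0.05,-0.16,0,0,0,0,0.25,0,0,0,0,0,0,0.25])

```text
clock: 10.65
tool_pos: [0.3696, -0.443, 0.4195]
eef_rot: [0.669, 0.237, -0.664, 0.233]
contact_force: [-0.4, -0.8, -0.3]
opening: 0.752
```

```bash
python3 - <<'E'
from h import *
st(.3,-.4,.4,-52)
a=cams.snapshot("top");b=cams.snapshot("scene")
import pickle;pickle.dump((a,b),open("s2.pkl","wb"))
A=cv2.resize(a["image"][125:310,185:360],None,fx=3.2,fy=3.2,interpolation=cv2.INTER_CUBIC)
B=cv2.resize(b["image"][195:330,140:420],None,fx=2.85,fy=2.85,interpolation=cv2.INTER_CUBIC)
cv2.imwrite("pics/a8.png",A);cv2.imwrite("pics/b8.png",B)
E
```

```text
10.65 [ 0.3696 -0.443   0.4195] jaw -51.15 open 0.7516675018341766 F [-0.38 -0.83 -0.32] q [ 1.03  0.48 -0.4   1.42  0.18  1.29 -0.27]
shift [-0.2785  0.172  -0.078 ] turn [-0.005   0.0028 -0.0094]
```

View pics/a8.png

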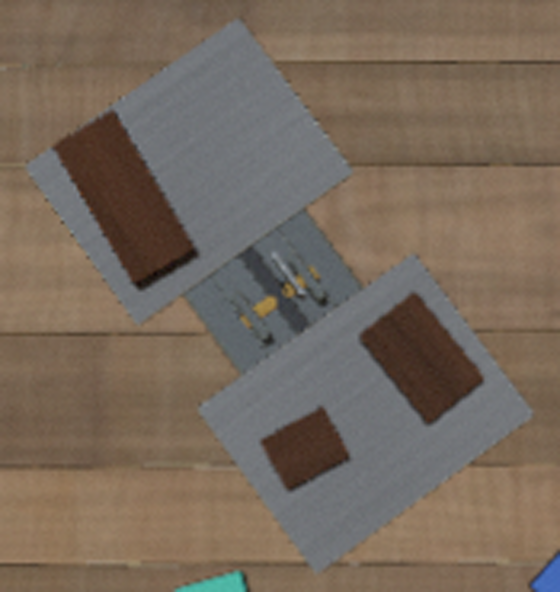

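View pics/b8.png

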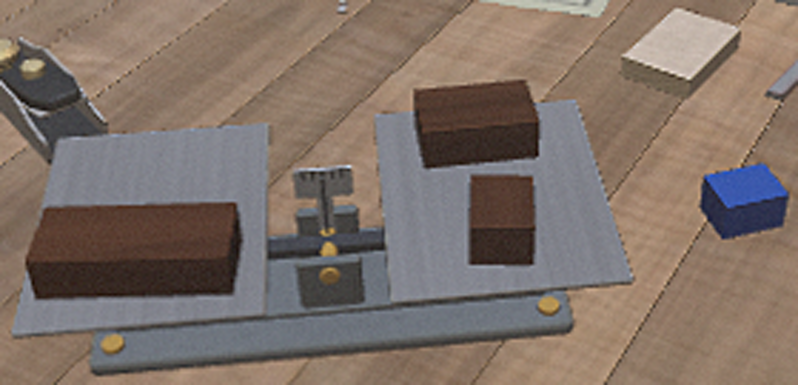

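Both views show the long block on pan A, with the middle at top-crop (420,360) and the short at (305,447) flat on pan B. The spare block at scene-crop (682,50) is undisturbed. Now I'll check height and stillness numerically, after a second of waiting.

Request:
send_rows(commands=[0,0,0,0,0,0,0.25,0,0,0,0,0,0,0.25,0,0,0,0,0,0,0.25,0,0,0,0,0,0,0.25,0,0,0,0,0,0,0.25,0,0,0,0,0,0,0.25,0,0,0,0,0,0,0.25,0,0,0,0,0,0,0.25,0,0,0,0,0,0,0.25,0,0,0,0,0,0,0.25])

```text
clock: 11.75
tool_pos: [0.3768, -0.4307, 0.4212]
eef_rot: [0.669, 0.245, -0.66, 0.238]
contact_force: [-0.5, -0.2, 0.1]
opening: 0.75
```

```bash
python3 - <<'E'
from h import *
import pickle
a,b=pickle.load(open("s2.pkl","rb"))
a0,b0=pickle.load(open("s1.pkl","rb"))
def tri(pa,pb):
    pa=norm(a,pa);pb=norm(b,pb)
    X=cv2.triangulatePoints(np.array(a["world_to_cam"])[:3],np.array(b["world_to_cam"])[:3],pa.T,pb.T);return (X[:3]/X[3]).T
ca=lambda p:np.array(p)/3.2+[185,125]-.34
cb=lambda p:np.array(p)/2.85+[140,195]-.33
A=tri(ca([(238,18),(352,172),(138,323),(27,165)]),cb([(52,138),(268,124),(266,317),(13,335)]))
B=tri(ca([(414,254),(533,411),(320,572),(200,407)]),cb([(376,113),(577,99),(632,281),(388,302)]))
cbs=lambda p:np.array(p)/3.4+[140,215]-.35
A0=tri(ca([(240,23),(354,175),(141,325),(29,171)]),cbs([(68,115),(320,93),(320,323),(20,347)]))
B0=tri(ca([(413,252),(535,411),(316,571),(198,408)]),cbs([(446,56),(688,39),(757,253),(466,278)]))
for n,P in(("A0",A0),("B0",B0),("A",A),("B",B)):print(n,np.round(P.mean(0),4),np.round(P[:,2],4))
# middle block in pan B
W=onplane(a,ca([(414,293),(484,380),(432,424),(360,337)]),.11);print("mid",W.mean(0),np.linalg.norm(np.diff(W,axis=0),axis=1))
c=B.mean(0);t=np.radians(36.2);d=W.mean(0)-c;print("pan x,y",d[0]*np.sin(t)-d[1]*np.cos(t),d[0]*np.cos(t)+d[1]*np.sin(t))
a2=cams.snapshot("top");b2=cams.snapshot("scene")
for u,v in((a,a2),(b,b2)):print("motion",cv2.absdiff(u["image"],v["image"])[140:340,140:360].astype(float).mean(),cv2.phaseCorrelate(*[cv2.cvtColor(k["image"][140:330,150:360],cv2.COLOR_BGR2GRAY).astype(float) for k in(u,v)])[0])
sp=lambda k:k["image"][240:275,420:458]
print("spare diff",cv2.absdiff(b0["image"][195:230,355:402],b2["image"][195:230,355:402]).astype(float).mean())
E
```

```text
A0 [0.6531 0.17   0.0716] [0.0706 0.0731 0.0704 0.0722]
B0 [0.483  0.0474 0.0917] [0.0934 0.0922 0.0908 0.0906]
A [0.6532 0.1702 0.0816] [0.0836 0.0831 0.0792 0.0807]
B [0.4835 0.0469 0.0827] [0.0855 0.0848 0.0798 0.0805]
mid [0.51520894 0.0092163  0.11      ] [0.07464589 0.04525348 0.07516857]
pan x,y 0.04916972739901038 0.003308539975119637
motion 1.8834772727272728 (3.539663588014719e-05, -0.009785822019480861)
motion 2.7702272727272725 (-0.007412430577545592, -0.00011423119599385245)
spare diff 2.5900709219858156
```

Both pans are level: A is at 81.6 mm and B at 82.7 mm, with the same ~1.7 mm bias as at the start. They are still, and the blocks lie within their bounds. I'll hand the job in.

```bash
python3 -c "
from plant import job
print(job.finish_job())"
```

```text
the job is handed in; nothing more can be done
None
```

I moved the middle (80 g) offcut from pan A to the free +x half of pan B, so the long one (120 g) now balances the middle and short ones together (120 g). I handed the job in at about 12 s; it reported no verdict.

Last checks:
- **Level:** triangulated heights are 81.6 mm for pan A and 82.7 mm for pan B. Both read about 1–2 mm high, as they did at the start, so the balance is level to within about 1 mm.
- **Still:** pictures taken over a second apart showed no measurable motion.
- **Placing:** the middle offcut lies at about x +49 mm, y +3 mm on pan B. All three offcuts look flat in both views; I did not measure their tilt.
- **Clearances:** the spare offcut's picture is unchanged, and the arm stands well clear of the balance.

No check failed.

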